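Unclip the display-light battery panel

ROBOT

A 6-joint arm with a two-finger parallel gripper is mounted at the origin on a cart in front of the work surface, level with it; the furniture and walls round the work are solid. World frame = base frame: x ahead of the robot, y to its left, z up, the work surface at z = 0. Lengths are in m, angles in rad, forces in N, time in s.
With the tool pointing down it reaches from about 0.425 to 0.95 m from the base axis. Payload 3.5 kg.
Tool frame: the origin (TCP) lies midway between the tips of the shut fingers; the grasp point (between the pads) lies grasp_offset behind it (grasp_offset is the distance from the TCP to the grasp point, in m); z points along the fingers, y is the direction in which the jaws open and shut (so a half turn about z gives the same grasp; the last joint's range is limited). The gripper opens to 85 mm and grips with 20 to 120 N. Pads are 22 mm wide; open, the fingers measure 114 mm over their backs; the gripper's body (76 mm by 85 mm) begins 54 mm behind the grasp point. The pads swing forward as they close: fully open they stand 13 mm farther back than shut.
Start: joints at [-1.493, 0.286, 1.577, -0, 1.279, -0.15], TCP at [0.152, -0.658, 0.231] pointing down, gripper open.
Joint ranges: [-2.77, 2.77], [-0.9, 2.22], [0.21, 2.48], [-1.53, 4.67], [0.24, 2.81], [-2.84, 2.84]. Speed limits (rad/s): [2.79, 2.79, 3.14, 3.14, 3.14, 3.14].

INTERFACE

Orientations are given as a unit quaternion [x, y, z, w].
In Python, from plant import * gives the robot as it stands.
- The arm moves only by the tool jog_arm, never from a script. Its argument "targets" is text: rows parted by semicolons, each of 7 numbers parted by spaces: the shift along the world's x, y, z in mm, then the turn, a rotation vector about the world's x, y, z in degrees, then the gripper's target within -1 to 1 (fully open at 1, half-way at 0, shut at -1). A call has 1 to 10 rows; each row shifts and turns the pose as measured when the row begins; what a row does not reach is not made up. A row lasts 1/12 s, in which the tool goes at most 41.7 mm and 7.16 degrees, less where a joint would pass 70% of its speed; a pose out of reach is approached as far as the arm can. A call with a gripper value outside its range is refused whole. The fingers move at their own pace and stop on an object; "force" is the grip in N (left out, the last holds). Time passes only in rows, so rows that do not move let the fingers close. It gives the time, the measured TCP pose, the force and the opening at its end, in the units of the state.
- get_state(): the state, without advancing time (a new reading comes with each control period).
- read_camera(name): name is "scene" or "top" or "wrist"; returns a dict with "pixels" (400x640x3 uint8, blue, green, red), "mtx" (3x3 intrinsics, pixels), "world_from_camera" (4x4, takes a point from camera to world coordinates). Camera axes: x right, y up, looking along -z (the intrinsics and any distortion apply to the point x, -y, -z); pixel columns grow to the right and rows downward; lengths in m; the calibration is good to about 2 mm. A picture is of the moment at which its call begins. There is no depth.
- sign_off(): hands the job in, once; it reports no verdict.
Trained networks look in a picture, given as the dict that the camera call returned (one of the last four; its "shot" number tells which), for a name from the list of things; names that differ only in an ending like _2 or _b are one class to them, and where a whole thing is asked for, a point or a joint stands for the part that bears it (a point fixed in the world has none). Each returns a list of dicts, best first, with "p" (0 to 1); they miss things now and then, are a little off and sometimes report something else, mostly with a low value. They report only what shows in the picture. A call takes as long as a camera call.
- spot_in(target, picture): "uv" ([column, row] in pixels, amid what is visible of it).
- silhouettes(target, picture): "mask" (400x640 bool, what is visible of it) and "uv" ([column, row] in pixels, amid what is visible of it).
- mark_of(target, picture): "uv" ([column, row] in pixels: a listed point, or the origin of a listed thing).
The state is a dict: "time": time; "qpos": joint angles; "dq": joint speeds; "joint_efforts": joint torques, N m; "eef_pos": TCP position; "tcp_rot": TCP orientation; "contact_force": force on the tool from outside, world axes, zero at the start; "wrist_torque": the same for the moment, N m; "opening": opening from 0.0 (shut) to 1.0 (fully open).
Only numpy, scipy, OpenCV 4.12 (cv2) and the standard library are available. Lean on these libraries where they do the work, as an engineer would, in place of code of your own. Each camera call takes 0.05 s, during which the arm holds its last target.

TASK

The batteries of the display-light box need changing. Press the orange snap tab inward, gently so that it does not crack, until the grey panel pops up at that end; then ease the panel out from under the lip at its other end without wrenching it, lift it off by its rib and lay it gently, flat and rib up, in the middle of the cork mat. Leave the goods for sale where they are.

Things in the scene. Friction and masses are not known exactly. Their poses are not given: they have to be found in the camera images.
- housing: White battery box fixed to the table, 184x106x49 mm. Origin: centre of its underside; x along its length (snap tab at the -x end, lip at the +x end), z up. The grey panel lies in it, underside at z = 40, top at 44 mm, in a rim that also ends at z = 44 mm and leaves 3 mm of play at the sides and at -x. The robot must not push on box or tab with more than 20 N: the tab cracks.
- pad_zone (a point): Fixed point of the box at -54, 0, 68 mm. The orange tab's thumb pad, 32 mm wide in y, spans z 54 to 82 mm of the box. Press its -x face toward +x (inward). That face stands 0 to 8 mm to the -x side of this point: it is set differently on every box and not reported; find it by touch or sight. Flexing: gives at 2.5 N, releases after 6-7 mm (8-10 N), solid stop at 9 mm (11 N).
- nose (a point): Fixed point of the box at -66, 0, 44 mm, where the tab's thin nose hooks 4 mm over the panel's front bar. On release a spring plunger lifts that bar by 12 mm, its top to z = 56 mm of the box; whatever presses the pad must stay above that (z over 59 mm) or it holds the bar down. Let go, the tab springs back below the raised bar and the panel stays up.
- lip (a point): Fixed point of the box at 75, 0, 45 mm: lower inner edge of the lip (z 45 to 49 mm) that overhangs the last 5 mm of the panel's +x end. The popped panel must be drawn 6 mm or more toward the box's -x (10 to 12 is safe) before it is lifted. Forcing it against box, lip or tab with over 25 N counts as wrenching.
- cover: Grey loose panel, about 80 g, 160x90x4 mm. Origin: centre of its underside; x and z as the box. Grip rib on top: x -10 to 34 mm, 12 mm wide in y about y = 0, up to z = 30 mm. Window for the tab x -64 to -26, y -20 to 20 mm; front bar x -80 to -64 mm. Clipped in, its origin is at 0, 0, 40 mm of the box. Popped, it is tilted 0.08 rad, front bar up.
- cover_front (a point): Point under the middle of the panel's front bar, at x = -72, y = 0, z = 0 mm of the panel: at z = 40 mm in the box's frame when clipped in, about 52 mm when popped.
- mat: Cork mat, fixed to the table, 190x150 mm, 4 mm thick. Origin: centre of its underside; x along its length.
- coasters_sun: Mustard-yellow stack of round crochet coasters, 132x135x37 mm, for sale. Origin: centre of its underside.
- coasters_plum: Dark purple stack of round crochet coasters, 115x115x28 mm, for sale. Origin: centre of its underside.
- case_sage: Pink, striped crochet glasses case, 208x91x25 mm, for sale. Origin: centre of its underside.
- hairtie_teal: Brown card with a teal flower hair tie, 155x88x16 mm, for sale. Origin: centre of its underside.

How it is judged:
By the outcome, as a careful person would: the job done as asked, in the order asked, and still so for the second after the job is handed in, with the robot touching nothing.
It also fails if it takes over 54 s, if anything falls off the work surface, if the arm or the gripper's body presses on something with over 40 N, if the wrist force passes 120 N, or if a joint passes its speed limit or range.

## Working session

There is one attempt and no reset: what is moved stays moved. The work goes in short steps, Python scripts to look and compute and a tool call to move; the robot and the scene stay as the last step left them, time stands still between calls to the robot, and variables do not carry over. Pictures are saved under pics/ and viewed, and the job is handed in when it is done.

Besides the shell and the picture viewer there is one more tool, called as name(argument=value, ...) on one line, values as JSON. jog_arm: Moves the arm, as the interface text tells. Its arguments: {"type":"object","properties":{"targets":{"type":"string"},"force":{"type":"number"}},"required":["targets"]}

```bash
ls; mkdir -p pics; cat > h.py <<'E'
from plant import *
import numpy as np, cv2
def ray(pic,uv):
    K=np.array(pic["mtx"]);T=np.array(pic["world_from_camera"])
    d=np.linalg.inv(K)@np.array([uv[0],uv[1],1.]); d=np.array([d[0],-d[1],-d[2]])
    return T[:3,3],T[:3,:3]@d
def at_z(pic,uv,z):
    o,d=ray(pic,uv); return o+d*(z-o[2])/d[2]
def proj(pic,p):
    K=np.array(pic["mtx"]);T=np.array(pic["world_from_camera"])
    c=T[:3,:3].T@(np.array(p)-T[:3,3]); c=np.array([c[0],-c[1],-c[2]]); q=K@c
    return q[:2]/q[2]
E
python3 - <<'E'
from h import *
s=get_state();print(s)
for n in ["scene","top"]:
    p=read_camera(n); cv2.imwrite(f"pics/{n}0.png",np.array(p["pixels"]))
    print(n,[k for k in p],np.round(p["world_from_camera"],3).tolist(),np.round(p["mtx"],1).tolist())
    for t,z in [("housing",0),("pad_zone",.068),("nose",.044),("lip",.045),("cover",.04),("cover_front",.04),("mat",0),("coasters_sun",0),("coasters_plum",0),("case_sage",0),("hairtie_teal",0)]:
        r=mark_of(t,p)
        for q in r[:2]: print(t,np.round(q["uv"],1),round(q["p"],2),np.round(at_z(p,q["uv"],z),4))
E
```

```text
pics
{'time': 0.0, 'qpos': array([-1.49302421e+00,  2.87228315e-01,  1.57815805e+00, -6.02994862e-06,
        1.27861368e+00, -1.49983636e-01]), 'dq': array([ 0.00192199,  0.00024328,  0.00092436,  0.00103749, -0.00065275,
        0.00023042]), 'joint_efforts': array([ 1.01068443e-03, -4.05981410e+01, -2.92623442e+01, -8.00848011e-05,
        5.82801760e-03, -2.34167587e-06]), 'eef_pos': array([ 0.15239632, -0.65690125,  0.22991567]), 'tcp_rot': array([ 9.93522100e-01,  1.13632686e-01,  4.05666295e-05, -1.20301496e-03]), 'contact_force': array([-0.03419368,  0.34869262,  0.34703021]), 'wrist_torque': array([ 0.00449616, -0.04977697,  0.08200001]), 'opening': 1.0019957422574655}
scene ['pixels', 'mtx', 'world_from_camera', 'shot'] [[-0.897, 0.319, -0.305, 0.058], [-0.442, -0.654, 0.615, 0.903], [-0.003, 0.686, 0.727, 1.183], [0.0, 0.0, 0.0, 1.0]] [[457.7, 0.0, 316.8], [0.0, 457.7, 198.3], [0.0, 0.0, 1.0]]
housing [330.7 188.3] 0.82 [ 0.5316 -0.1639  0.    ]
housing [327.8 143.2] 0.21 [ 0.6494 -0.3888  0.    ]
pad_zone [350.7 180.8] 0.97 [ 0.4575 -0.1662  0.068 ]
nose [343.9 184.8] 0.8
[... 774 characters left out ...]
 ]
lip [375.5 189. ] 0.6 [ 0.5993 -0.1794  0.045 ]
lip [227.1 211.5] 0.33 [0.385  0.2958 0.045 ]
cover [366.8 209.7] 0.68 [ 0.521  -0.1685  0.04  ]
cover_front [360.  228.5] 0.65 [ 0.451  -0.1623  0.04  ]
mat [293.9 168.8] 0.57 [0.6052 0.1222 0.    ]
coasters_sun [432. 191.] 0.56 [ 0.6577 -0.3781  0.    ]
coasters_sun [216.9 177.9] 0.55 [0.4984 0.381  0.    ]
coasters_plum [228.5 211.8] 0.78 [0.391  0.3021 0.    ]
coasters_plum [428.3 248.5] 0.53 [ 0.453  -0.4109  0.    ]
case_sage [428.3 249.3] 0.87 [ 0.4502 -0.4115  0.    ]
case_sage [435.3 192.3] 0.73 [ 0.6562 -0.3906  0.    ]
hairtie_teal [436. 194.] 0.77 [ 0.6507 -0.3943  0.    ]
hairtie_teal [428.8 251.4] 0.45 [ 0.4436 -0.4148  0.    ]
```

View pics/scene0.png

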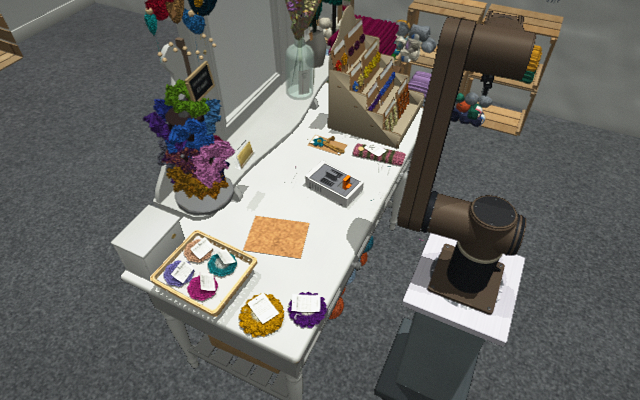

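View pics/top0.png

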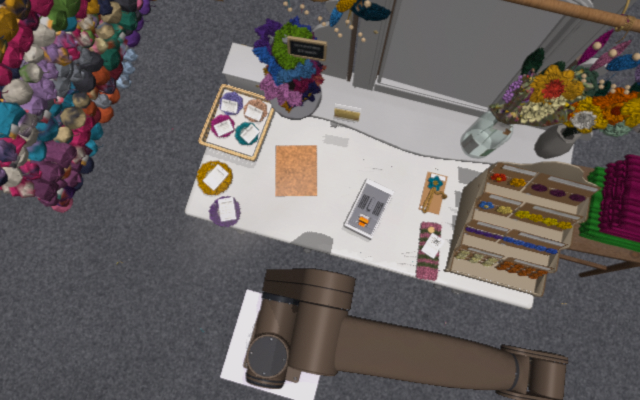

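```bash
python3 - <<'E'
from h import *
import plant; print(plant.grasp_offset if hasattr(plant,'grasp_offset') else dir(plant))
E
```

```text
0.0187
```

jog_arm(targets="0 0 40 0 0 -6 -1; 15 35 10 0 0 -6 -1; 20 36 0 0 0 -6 -1; 20 36 0 0 0 -6 -1; 20 36 0 0 0 0 -1; 20 36 0 0 0 0 -1; 20 36 0 0 0 0 -1; 20 36 0 0 0 0 -1; 20 36 0 0 0 0 -1; 20 36 0 0 0 0 -1")

```text
time: 2.03
eef_pos: [0.3241, -0.3323, 0.2824]
tcp_rot: [0.994, -0.113, 0.003, 0.002]
contact_force: [0.7, -0.6, -0.6]
opening: 0.007
```

jog_arm(targets="20 36 0 0 0 0 -1; 20 36 0 0 0 0 -1; 20 36 0 0 0 0 -1; 20 36 0 0 0 0 -1; 15 20 0 0 0 0 -1; 0 0 0 0 0 0 -1")

```text
time: 2.53
eef_pos: [0.4207, -0.1589, 0.2848]
tcp_rot: [0.994, -0.111, 0.007, 0.003]
contact_force: [-1.0, -0.3, 0.4]
opening: -0.0
```

```bash
python3 - <<'E'
from h import *
p=read_camera("wrist"); cv2.imwrite("pics/w1.png",np.array(p["pixels"]))
np.savez("w1.npz",**{k:np.array(v) for k,v in p.items()})
print(np.round(p["world_from_camera"],3).tolist(),np.round(p["mtx"],1).tolist(), get_state()["eef_pos"])
for t,z in [("housing",0),("pad_zone",.068),("nose",.044),("lip",.045),("cover",.04),("cover_front",.04)]:
    for q in mark_of(t,p)[:2]: print(t,np.round(q["uv"],1),round(q["p"],2),np.round(at_z(p,q["uv"],z),4))
E
```

```text
[[-0.221, 0.929, 0.297, 0.498], [-0.975, -0.212, -0.063, -0.176], [0.005, -0.303, 0.953, 0.427], [0.0, 0.0, 0.0, 1.0]] [[321.0, 0.0, 316.5], [0.0, 321.0, 197.7], [0.0, 0.0, 1.0]] [ 0.41995428 -0.16012914  0.28478668]
pad_zone [311.8 122.4] 0.81 [ 0.4717 -0.1663  0.068 ]
pad_zone [316.9 131.1] 0.64 [ 0.4613 -0.1696  0.068 ]
cover [307.7  68.5] 0.69 [ 0.5282 -0.1743  0.04  ]
cover_front [310.3 135.9] 0.7 [ 0.4547 -0.1602  0.04  ]
cover_front [311.  122.2] 0.68 [ 0.4701 -0.1647  0.04  ]
```

View pics/w1.png

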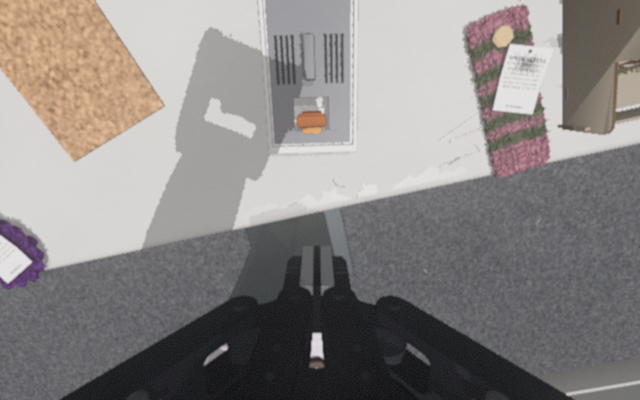

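jog_arm(targets="35 -8 0 0 0 0 -1; 35 -8 0 0 0 0 -1; 0 0 0 0 0 0 -1")

```text
time: 3.13
eef_pos: [0.4873, -0.1826, 0.2818]
tcp_rot: [0.993, -0.118, 0.004, 0.003]
contact_force: [0.2, -0.2, 0.0]
opening: -0.0
```

```bash
python3 - <<'E'
from h import *
p=read_camera("wrist"); im=np.array(p["pixels"])
np.savez("w2.npz",**{k:np.array(v) for k,v in p.items()})
cv2.imwrite("pics/w2.png",cv2.resize(im[40:290,180:480],None,fx=2.4,fy=2.4,interpolation=cv2.INTER_CUBIC))
print(get_state()["eef_pos"])
for t,z in [("housing",0),("pad_zone",.068),("nose",.044),("lip",.045),("cover",.04),("cover_front",.04)]:
    for q in mark_of(t,p)[:2]: print(t,np.round(q["uv"],1),round(q["p"],2),np.round(at_z(p,q["uv"],z),4))
E
```

```text
[ 0.48553767 -0.18211521  0.28214552]
pad_zone [303.6 182.3] 0.76 [ 0.4744 -0.1655  0.068 ]
nose [306.4 184.1] 0.7 [ 0.4653 -0.1659  0.044 ]
lip [298.4  68.5] 0.67 [ 0.5952 -0.1898  0.045 ]
lip [494.1 145.8] 0.64 [ 0.4583 -0.3932  0.045 ]
cover [300.7 193.3] 0.68 [ 0.4543 -0.1557  0.04  ]
cover [301.9 134. ] 0.66 [ 0.525  -0.1755  0.04  ]
cover_front [306.9 190.4] 0.77 [ 0.4562 -0.1642  0.04  ]
```

View pics/w2.png

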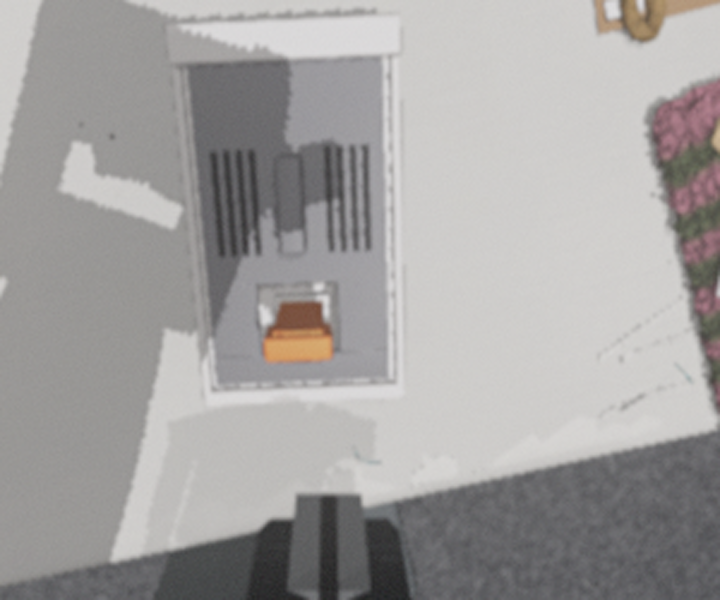

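```bash
cat > fit.py <<'E'
from h import *
from scipy.optimize import least_squares
p=dict(np.load("w2.npz"))
P=np.array([[-.092,.053,.044],[-.092,-.053,.044],[.092,.053,.049],[.092,-.053,.049],[.075,.053,.049],[.075,-.053,.049],[-.08,.045,.044],[-.08,-.045,.044]])
U=np.array([[205,402],[402,394],[167,22],[400,14],[170,64],[400,55],[214,387],[388,378]])/2.4+[180,40]
def w(v,q):
    c,s=np.cos(v[2]),np.sin(v[2]); q=np.atleast_2d(q)
    return np.c_[v[0]+c*q[:,0]-s*q[:,1],v[1]+s*q[:,0]+c*q[:,1],q[:,2]]
r=least_squares(lambda v:np.concatenate([proj(p,a)-u for a,u in zip(w(v,P),U)]),[.525,-.175,-.2],loss="soft_l1")
print(np.round(r.x,4),np.degrees(r.x[2])); print(np.round(r.fun.reshape(-1,2),1))
v=r.x
for nm,q in [("pad",[-.054,0,.068]),("nose",[-.066,0,.044]),("lip",[.075,0,.045]),("cover",[0,0,.04])]: print(nm,w(v,q))
c,s=np.cos(v[2]),np.sin(v[2])
for uv in [[264,361],[332,361],[264,337],[332,334],[278,303],[323,302]]:
    X=at_z(p,np.array(uv)/2.4+[180,40],.082)[:2]-v[:2]; print(uv,np.round([c*X[0]+s*X[1],-s*X[0]+c*X[1]],4))
E
python3 fit.py; nproc
```

```text
[ 0.5252 -0.1762 -0.2017] -11.555815452738646
[[-1.5  2.1]
 [ 0.7  2.4]
 [-1.3  0.1]
 [ 0.9 -0.5]
 [-1.  -0.2]
 [ 1.  -0.3]
 [ 0.4 -0.9]
 [ 0.   0.2]]
pad [[ 0.47225469 -0.16542762  0.068     ]]
nose [[ 0.46049793 -0.16302375  0.044     ]]
lip [[ 0.59863987 -0.19126921  0.045     ]]
cover [[ 0.52516011 -0.17624503  0.04      ]]
[264, 361] [-0.0568  0.0152]
[332, 361] [-0.058  -0.0162]
[264, 337] [-0.0454  0.0145]
[332, 334] [-0.0451 -0.0167]
[278, 303] [-0.0298  0.0072]
[323, 302] [-0.0301 -0.0131]
4
```

jog_arm(targets="-22 12 -25 0 0 1 -1; -22 11 -30 0 0 1 -1; 0 0 -40 0 0 0 -1; 0 0 -40 0 0 0 -1; 0 0 -35 0 0 0 -1; 0 0 0 0 0 0 -1")

```text
time: 3.98
eef_pos: [0.4373, -0.1571, 0.1178]
tcp_rot: [0.995, -0.1, 0.015, 0.008]
contact_force: [-1.1, 1.5, -1.5]
opening: 0.005
```

jog_arm(targets="0 0 -20 1 1.4 0 -1; 0 0 -15 0 0 0 -1; 0 0 0 0 0 0 -1")

```text
time: 4.23
eef_pos: [0.4376, -0.1575, 0.0857]
tcp_rot: [0.995, -0.1, 0.003, 0.001]
contact_force: [0.3, -1.0, 0.1]
opening: -0.002
```

jog_arm(targets="0 0 -12 0 0 0 -1; 0 0 -9 0 0 0 -1; 7 -1.4 0 0 0 0 -1; 5 -1 0 0 0 0 -1; 0 0 0 0 0 0 -1")

```text
time: 4.65
eef_pos: [0.4557, -0.1635, 0.074]
tcp_rot: [0.995, -0.1, 0.009, 0.005]
contact_force: [0.3, 0.4, -0.3]
opening: -0.006
```

jog_arm(targets="-3 2 -6 0.4 0.5 0 -1; 0 0 -2 0 0 0 -1; 0 0 0 0 0 0 -1; 0 0 0 0 0 0 -1")

```text
time: 4.98
eef_pos: [0.455, -0.1625, 0.0685]
tcp_rot: [0.995, -0.1, 0.007, 0.003]
contact_force: [0.7, 0.5, 0.3]
opening: -0.001
```

jog_arm(targets="2 -0.4 -2 0 0 0 -1; 0 0 0 0 0 0 -1")

```text
time: 5.15
eef_pos: [0.4569, -0.1628, 0.0664]
tcp_rot: [0.995, -0.1, 0.007, 0.003]
contact_force: [0.6, -0.5, 0.3]
opening: -0.002
```

jog_arm(targets="2.5 -0.5 -1 0 0 0 -1; 0 0 0 0 0 0 -1")

```text
time: 5.32
eef_pos: [0.4585, -0.1629, 0.065]
tcp_rot: [0.995, -0.1, 0.005, 0.002]
contact_force: [-1.8, -0.4, 1.5]
opening: 0.001
```

jog_arm(targets="2.5 -0.5 0 0 0 0 -1; 0 0 0 0 0 0 -1")

```text
time: 5.48
eef_pos: [0.4597, -0.163, 0.0645]
tcp_rot: [0.995, -0.1, 0.002, 0.001]
contact_force: [-2.7, 0.9, 2.4]
opening: -0.001
```

jog_arm(targets="2.5 -0.5 0 0 0 0 -1; 0 0 0 0 0 0 -1")

```text
time: 5.65
eef_pos: [0.461, -0.163, 0.0641]
tcp_rot: [0.995, -0.099, 0.0, 0.001]
contact_force: [-3.1, 0.8, 2.6]
opening: -0.004
```

jog_arm(targets="3 -0.8 0.5 0 0 0 -1; 0 0 0 0 0 0 -1")

```text
time: 5.82
eef_pos: [0.4622, -0.1632, 0.064]
tcp_rot: [0.995, -0.099, -0.003, 0.0]
contact_force: [-4.6, 0.3, 3.7]
opening: -0.0
```

jog_arm(targets="3 -0.8 0.5 0 0 0 -1; 0 0 0 0 0 0 -1")

```text
time: 5.98
eef_pos: [0.4625, -0.1631, 0.0639]
tcp_rot: [0.995, -0.098, -0.007, -0.001]
contact_force: [-7.9, 0.0, 4.8]
opening: -0.001
```

jog_arm(targets="3 -0.8 0.8 0 -0.8 0 -1; 0 0 0 0 0 0 -1")

```text
time: 6.15
eef_pos: [0.4623, -0.163, 0.0636]
tcp_rot: [0.995, -0.098, -0.005, -0.002]
contact_force: [-6.7, -0.2, 4.0]
opening: 0.0
```

jog_arm(targets="4.5 -1 1 0 -0.3 0 -1; 4.5 -1 1 0 0 0 -1")

```text
time: 6.32
eef_pos: [0.4663, -0.1637, 0.0638]
tcp_rot: [0.995, -0.097, -0.01, -0.004]
contact_force: [-10.5, -0.2, 5.3]
opening: -0.001
```

```bash
python3 - <<'E'
from h import *
print(get_state()["contact_force"],get_state()["eef_pos"])
p=read_camera("wrist"); im=np.array(p["pixels"])
np.savez("w3.npz",**{k:np.array(v) for k,v in p.items()})
cv2.imwrite("pics/w3.png",im)
E
```

```text
[-10.54798761  -0.16144716   5.30919188] [ 0.46631826 -0.16366474  0.06383536]
```

View pics/w3.png

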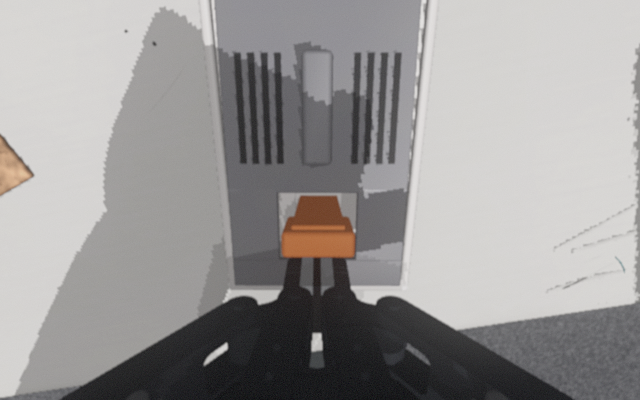

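```bash
cat >> h.py <<'E'
B=[.5252,-.1762,-.2017]
def bw(q,v=B):
    c,s=np.cos(v[2]),np.sin(v[2]); return np.array([v[0]+c*q[0]-s*q[1],v[1]+s*q[0]+c*q[1],q[2]])
def wb(q,v=B):
    c,s=np.cos(v[2]),np.sin(v[2]); d=np.array(q[:2])-v[:2]; return np.array([c*d[0]+s*d[1],-s*d[0]+c*d[1],q[2]])
E
python3 - <<'E'
from h import *
p=dict(np.load("w3.npz"))
for z in (.044,.056):
  print(z,[np.round(proj(p,bw([-.08,y,z]))) for y in(.045,-.045)],"win",[np.round(proj(p,bw([x,y,z]))) for x in(-.026,-.064) for y in (.02,-.02)])
print("rim",[np.round(proj(p,bw([-.083,y,.044]))) for y in(.048,-.048)])
print("rib",[np.round(proj(p,bw([x,0,.070]))) for x in(-.01,.034)],[np.round(proj(p,bw([x,0,.074]))) for x in(-.01,.034)])
E
```

```text
0.044 [array([239., 274.]), array([395., 275.])] win [array([280., 185.]), array([356., 186.]), array([282., 250.]), array([353., 250.])]
0.056 [array([234., 286.]), array([400., 288.])] win [array([277., 192.]), array([359., 193.]), array([279., 261.]), array([355., 262.])]
rim [array([235., 278.]), array([400., 280.])]
rib [array([318., 168.]), array([319.,  56.])] [array([318., 170.]), array([319.,  55.])]
```

jog_arm(targets="-8 1.6 0 0 -1 0 -1; -10 2 2 0 -0.5 0 -1; 0 0 25 0 0 0 -1; 0 0 40 0 0 0 -0.3; 0 0 20 0 0 0 -0.3; 0 0 0 0 0 0 -0.3")

```text
time: 6.87
eef_pos: [0.4466, -0.1586, 0.1494]
tcp_rot: [0.995, -0.098, 0.003, -0.007]
contact_force: [-0.4, -1.2, 0.4]
opening: 0.348
```

```bash
python3 - <<'E'
from h import *
s=get_state();print(s["eef_pos"],s["tcp_rot"],s["opening"],wb(s["eef_pos"]))
p=read_camera("wrist"); im=np.array(p["pixels"])
np.savez("w4.npz",**{k:np.array(v) for k,v in p.items()})
cv2.imwrite("pics/w4.png",im)
for z in (.044,.056):
  print(z,[np.round(proj(p,bw([-.08,y,z]))) for y in(.045,-.045)])
print("rib",[np.round(proj(p,bw([x,y,z]))) for x,z in((-.01,.0768),(.034,.0733)) for y in(.006,-.006)])
E
```

```text
[ 0.44658092 -0.15855775  0.14941753] [ 0.99520451 -0.09752513  0.00341412 -0.00672164] 0.3483874891018762 [-0.08055964  0.00153443  0.14941753]
0.044 [array([265., 196.]), array([376., 197.])]
0.056 [array([262., 201.]), array([378., 202.])]
rib [array([312., 109.]), array([330., 109.]), array([312.,  34.]), array([331.,  34.])]
```

View pics/w4.png

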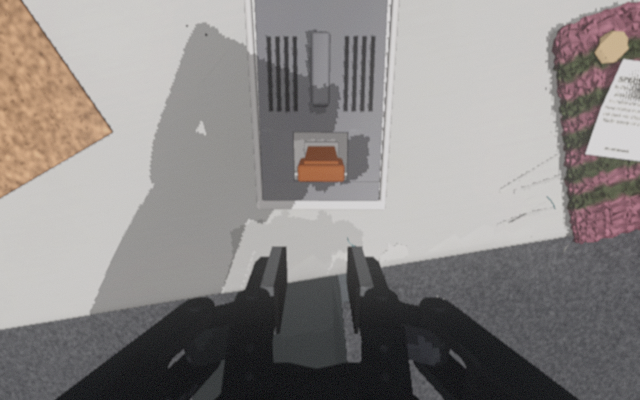

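jog_arm(targets="30 -7 0 -0.7 0.4 0 -0.4; 30 -7 0 0 0 0 -0.4; 25 -5 0 0 0 0 -0.4; 0 0 0 0 0 0 -0.4; 0 0 0 0 0 0 -0.4")

```text
time: 7.33
eef_pos: [0.5322, -0.1758, 0.1391]
tcp_rot: [0.995, -0.098, -0.002, -0.002]
contact_force: [-0.4, 0.1, -0.9]
opening: 0.302
```

jog_arm(targets="4 -2.5 -20 0 0 0 -0.4; 0 0 -25 0 0 0 -0.4; 0 0 -20 0 0 0 -0.4; 0 0 0 0 0 0 -0.4; 0 0 0 0 0 0 -0.4")

```text
time: 7.75
eef_pos: [0.5329, -0.1766, 0.0669]
tcp_rot: [0.995, -0.098, -0.003, -0.003]
contact_force: [1.0, -0.2, 1.0]
opening: 0.302
```

```bash
python3 - <<'E'
from h import *
s=get_state();print(wb(s["eef_pos"]))
p=read_camera("wrist"); im=np.array(p["pixels"])
cv2.imwrite("pics/w5.png",im)
E
```

```text
[0.00765465 0.0011335  0.06687523]
```

View pics/w5.png

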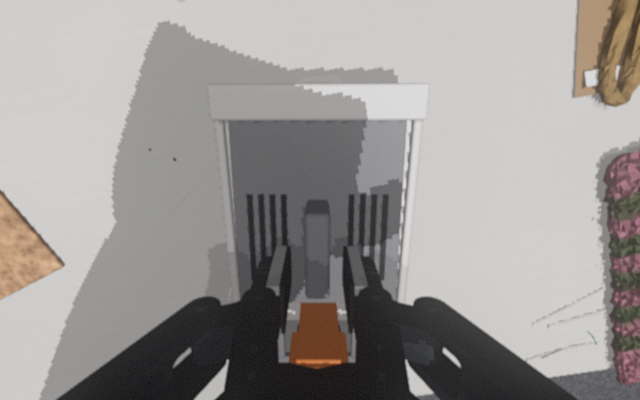

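jog_arm(targets="3 -1.2 -8 0 0 0 -0.4; 0 0 -4 0 0 0 -0.4; 0 0 0 0 0 0 -0.4; 0 0 0 0 0 0 -0.4")

```text
time: 8.13
eef_pos: [0.537, -0.1785, 0.0569]
tcp_rot: [0.995, -0.098, -0.001, -0.002]
contact_force: [-0.6, 0.7, 0.1]
opening: 0.302
```

jog_arm(force=35, targets="0 0 -1.5 0 0 0 -1; 0 0 0 0 0 0 -1; 0 0 0 0 0 0 -1; 0 0 0 0 0 0 -1; 0 0 0 0 0 0 -1; 0 0 0 0 0 0 -1")

```text
time: 8.63
eef_pos: [0.538, -0.179, 0.0569]
tcp_rot: [0.995, -0.098, 0.001, -0.002]
contact_force: [0.5, -0.4, -0.9]
opening: 0.131
```

jog_arm(targets="-3 0.6 0 0 0 0 -1; -3 0.6 0 0 0 0 -1; 0 0 0 0 0 0 -1")

```text
time: 8.88
eef_pos: [0.5314, -0.1776, 0.0569]
tcp_rot: [0.995, -0.098, 0.0, -0.002]
contact_force: [-0.1, 0.5, -0.9]
opening: 0.129
```

jog_arm(targets="-3 0.6 0 0 0 0 -1; -2.5 0.5 0 0 0 0 -1; 0 0 0 0 0 0 -1")

```text
time: 9.13
eef_pos: [0.5251, -0.1763, 0.0569]
tcp_rot: [0.995, -0.098, 0.0, -0.002]
contact_force: [0.7, -0.3, -1.3]
opening: 0.128
```

```bash
python3 - <<'E'
from h import *
s=get_state();print(wb(s["eef_pos"]),s["contact_force"])
p=read_camera("wrist"); im=np.array(p["pixels"])
cv2.imwrite("pics/w6.png",im)
print([np.round(proj(p,bw([.075,y,.049]))) for y in(.045,-.045)],[np.round(proj(p,bw([.080,y,.044]))) for y in(.045,-.045)],[np.round(proj(p,bw([.069,y,.044]))) for y in(.045,-.045)])
E
```

```text
[-5.90596922e-05 -1.23774288e-04  5.69366303e-02] [ 0.72911295 -0.30686419 -1.34961774]
[array([216., 105.]), array([417., 106.])] [array([219.,  93.]), array([415.,  94.])] [array([221., 118.]), array([413., 119.])]
```

View pics/w6.png

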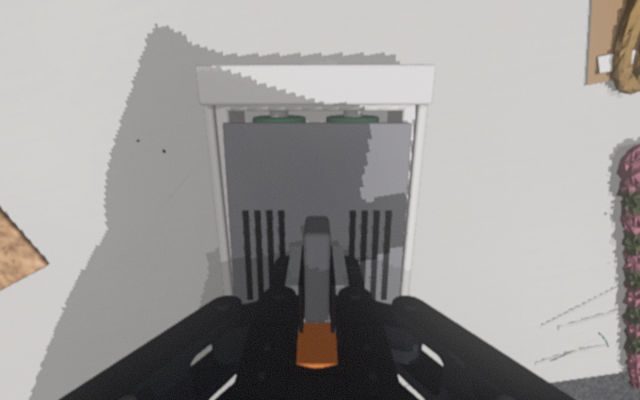

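jog_arm(targets="2 -0.4 0 0 0 0 -1; 0 0 6 0 0 0 -1; 0 0 0 0 0 0 -1")

```text
time: 9.43
eef_pos: [0.5275, -0.1769, 0.0635]
tcp_rot: [0.995, -0.098, 0.001, -0.002]
contact_force: [0.6, -0.7, -0.4]
opening: 0.126
```

jog_arm(targets="0 0 8 0 0 0 -1; 0 0 12 0 0 0 -1; 0 0 0 0 0 0 -1")

```text
time: 9.68
eef_pos: [0.5278, -0.177, 0.0856]
tcp_rot: [0.995, -0.098, 0.001, -0.002]
contact_force: [0.7, 0.0, -0.3]
opening: 0.131
```

```bash
python3 - <<'E'
from h import *
s=get_state();print(wb(s["eef_pos"]),s["contact_force"])
p=read_camera("wrist"); im=np.array(p["pixels"])
cv2.imwrite("pics/w7.png",im)
E
```

```text
[ 0.00272837 -0.00023706  0.08558246] [ 0.74573864  0.00088297 -0.30152239]
```

View pics/w7.png

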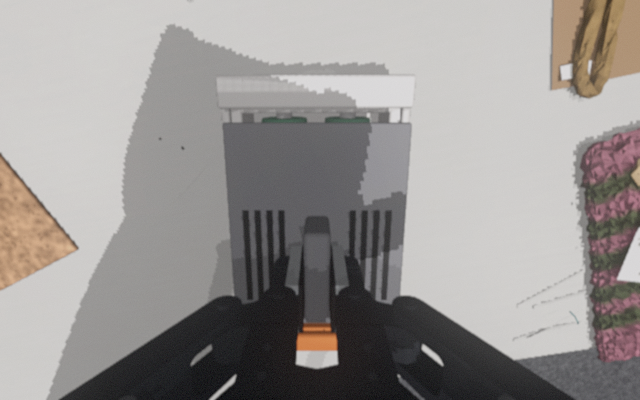

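jog_arm(targets="0 0 25 0 0 0 -1; 0 0 35 0 0 0 -1; 0 0 30 0 0 0 -1; 0 0 0 0 0 0 -1")

```text
time: 10.07
eef_pos: [0.5248, -0.1754, 0.1761]
tcp_rot: [0.995, -0.098, -0.003, -0.003]
contact_force: [0.6, -1.3, 0.6]
opening: 0.128
```

```bash
python3 - <<'E'
from h import *
for n in ["top","scene"]:
    p=read_camera(n); cv2.imwrite(f"pics/{n}1.png",np.array(p["pixels"]))
    for q in silhouettes("mat",p)[:2]:
        m=np.array(q["mask"]).astype(np.uint8)
        c=max(cv2.findContours(m,cv2.RETR_EXTERNAL,cv2.CHAIN_APPROX_NONE)[0],key=cv2.contourArea)[:,0]
        W=np.array([at_z(p,u+0.0,.004)[:2] for u in c.astype(float)],np.float32)
        print(n,q["p"],m.sum(),cv2.minAreaRect(W*1000))
s=get_state();print(s["eef_pos"],s["tcp_rot"],s["contact_force"])
E
```

```text
top 0.71 2128 ((602.3661499023438, 115.65222930908203), (188.15513610839844, 149.35826110839844), 15.686236381530762)
scene 0.72 2124 ((598.460205078125, 119.38381958007812), (194.49127197265625, 154.9432830810547), 16.22954559326172)
[ 0.52070507 -0.17322529  0.16774544] [ 0.99507322 -0.09854844 -0.00915987 -0.00579516] [-0.44755325  0.32165097 -0.44714687]
```

View pics/scene1.png

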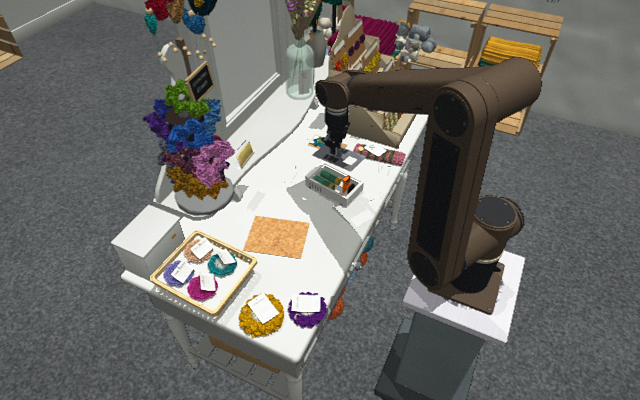

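jog_arm(targets="8 18 4 0.6 -0.8 2 -1; 10 30 2 0 0 3 -1; 10 30 2 0 0 3 -1; 10 30 2 0 0 3 -1; 10 30 2 0 0 3 -1; 10 30 2 0 0 3 -1; 10 30 2 0 0 3 -1; 6 20 0 0 0 3 -1; 4 10 0 0 0 1 -1; 0 0 0 0 0 0 -1")

```text
time: 11.1
eef_pos: [0.5887, 0.066, 0.1609]
tcp_rot: [0.993, 0.117, -0.024, -0.014]
contact_force: [0.6, -0.1, -0.3]
opening: 0.135
```

```bash
python3 - <<'E'
from h import *
s=get_state();print(s["eef_pos"],s["tcp_rot"],s["opening"],s["contact_force"])
p=read_camera("wrist"); cv2.imwrite("pics/w8.png",np.array(p["pixels"]))
E
```

```text
[0.58866757 0.06600022 0.16093657] [ 0.99270222  0.11739242 -0.02368966 -0.01414643] 0.13477104206737933 [ 0.6404988  -0.07753033 -0.27525646]
```

View pics/w8.png

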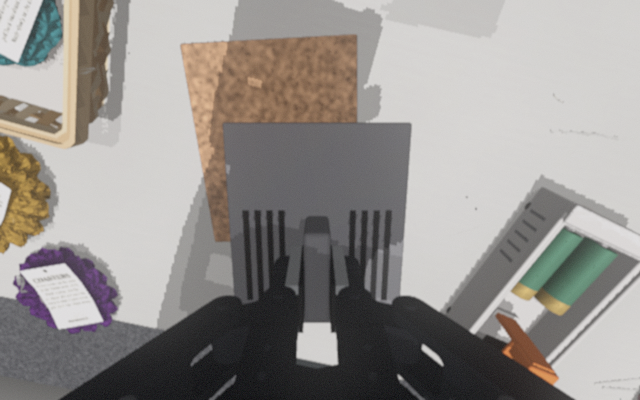

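jog_arm(targets="10 22 3 0 -3 1 -1; 9 20 3 0 -3 1 -1; 3 8 0 0 -1.3 0 -1; 0 0 0 0 0 0 -1; 0 0 0 0 0 0 -1")

```text
time: 11.57
eef_pos: [0.6079, 0.1091, 0.1611]
tcp_rot: [0.991, 0.13, 0.036, -0.005]
contact_force: [-0.6, -1.1, -0.9]
opening: 0.13
```

```bash
cat > chk.py <<'E'
from h import *
import sys
from scipy.spatial.transform import Rotation as R
s=get_state();e=np.array(s["eef_pos"]);print(e,s["tcp_rot"],s["opening"],s["contact_force"])
Rt=R.from_quat(s["tcp_rot"]).as_matrix(); print("toolx",Rt[:,0].round(4),"toolz",Rt[:,2].round(4))
p=read_camera("wrist"); cv2.imwrite(f"pics/{sys.argv[1]}.png",np.array(p["pixels"]))
np.savez("last.npz",**{k:np.array(v) for k,v in p.items()})
T=p["world_from_camera"];K=np.array(p["mtx"])
# panel far edge depth by width
def pt(u,v,d):
    c=np.linalg.inv(K)@[u,v,1.]*d; return T[:3,:3]@[c[0],-c[1],-c[2]]+T[:3,3]
d=321*.09/188
a,b=pt(223,123,d),pt(411,123,d);print("far edge top corners",a.round(4),b.round(4), "TCP-rel z",((a+b)/2-e).round(4))
print("rib top far end (z30):", )
dr=321*.012/26; print(pt(317,217,dr).round(4))
print("pred mat corners",[ [int(t) for t in proj(p,bw([x,y,.004],[.601,.117,np.radians(15.8)]))] for x,y in((.095,.075),(.095,-.075),(-.095,.075),(-.095,-.075))])
E
python3 chk.py w9
```

```text
[0.60791799 0.10910169 0.16107898] [ 0.99087981  0.12982724  0.03578933 -0.00460496] 0.1298800317279244 [-0.55480069 -1.07540706 -0.86952264]
toolx [0.9637 0.257  0.0721] toolz [ 0.0697  0.0184 -0.9974]
far edge top corners [0.6616 0.1696 0.1503] [0.6847 0.0827 0.1504] TCP-rel z [ 0.0653  0.0171 -0.0107]
rib top far end (z30):
[0.6327 0.1154 0.1667]
pred mat corners [[221, 94], [387, 92], [237, 284], [380, 282]]
```

View pics/w9.png

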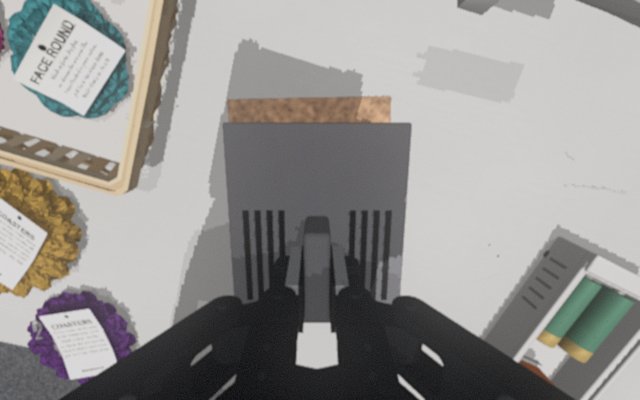

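```bash
python3 - <<'E'
from h import *
p=dict(np.load("last.npz"))
im=p["pixels"]; print(im[92:104,300].tolist()); print(im[110,222:236].tolist()); print(im[110,384:396].tolist())
a,b=[at_z(p,u,.004) for u in ((229,99.5),(391,96.5))]
print(a,b,np.linalg.norm(a-b),np.degrees(np.arctan2(a[0]-b[0],-(a[1]-b[1]))))
d=(a-b)[:2]; d/=np.linalg.norm(d); n=np.array([-d[1],d[0]]); n=n*np.sign(-n[0])
print("centre",(a+b)[:2]/2+n*.095)
E
```

```text
[[148, 149, 151], [149, 149, 152], [151, 152, 154], [149, 151, 152], [145, 146, 149], [123, 128, 135], [100, 113, 132], [89, 109, 136], [90, 115, 143], [93, 116, 145], [92, 115, 146], [96, 121, 151]]
[[201, 203, 204], [190, 193, 195], [168, 170, 173], [148, 150, 151], [146, 148, 150], [135, 137, 141], [107, 120, 136], [92, 113, 140], [96, 118, 145], [93, 115, 144], [95, 115, 142], [93, 111, 139], [93, 114, 140], [93, 112, 139]]
[[121, 150, 183], [122, 150, 184], [123, 151, 185], [121, 151, 185], [121, 150, 184], [131, 155, 186], [161, 172, 191], [193, 197, 202], [205, 207, 207], [204, 207, 208], [203, 205, 207], [203, 206, 207]]
[0.6697887  0.20750006 0.004     ] [0.71000174 0.06635171 0.004     ] 0.14676493486208653 -164.09779451630757
centre [0.59853079 0.11089624]
```

jog_arm(targets="3 6 -25 0 0 0 -1; 1 3 -30 0 0 0 -1; 0 0 -30 0 0 0 -1; 0 0 -15 0 0 0 -1; 0 0 0 0 0 0 -1; 0 0 0 0 0 0 -1")

```text
time: 12.12
eef_pos: [0.6132, 0.109, 0.0594]
tcp_rot: [0.992, 0.124, 0.036, -0.003]
contact_force: [0.0, 0.2, -0.2]
opening: 0.132
```

```bash
python3 chk.py w10
```

```text
[0.61320112 0.1090417  0.05943681] [ 0.99163409  0.12388869  0.03610083 -0.00318766] 0.13234185220241612 [ 0.0010514   0.23752076 -0.17697975]
toolx [0.9667 0.2455 0.0724] toolz [ 0.0708  0.0153 -0.9974]
far edge top corners [0.6676 0.1689 0.0486] [0.6897 0.0817 0.0488] TCP-rel z [ 0.0654  0.0162 -0.0107]
rib top far end (z30):
[0.638  0.1151 0.0651]
pred mat corners [[169, 94], [419, 87], [205, 361], [406, 356]]
```

View pics/w10.png

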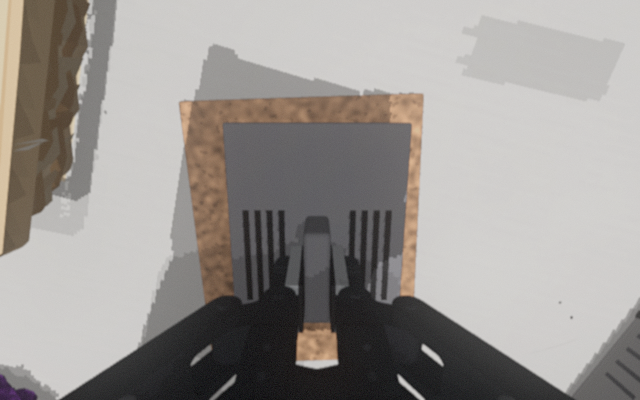

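```bash
python3 - <<'E'
from h import *
p=dict(np.load("last.npz"))
a,b=[at_z(p,u,.004) for u in ((182,101.5),(422.5,94.5))]
d=(a-b)[:2]; print(a,b,np.linalg.norm(d)); d/=np.linalg.norm(d); n=np.array([d[1],-d[0]]); n=n*np.sign(-n[0])
c=(a+b)[:2]/2+n*.095
print("centre",c,"yaw",np.degrees(np.arctan2(-n[1],-n[0])),"TCP target",c-n*.013)
E
```

```text
[0.67004081 0.20698842 0.004     ] [0.70953685 0.06738212 0.004     ] 0.14508568869190785
centre [0.59837665 0.11132383] yaw 15.796749216922828 TCP target [0.61088569 0.11486277]
```

jog_arm(targets="-2 5 -12 0 0 1 -1; 0 3 -10 0 0 0.5 -1; 0 0 -3 0 0 0 -1; 0 0 0 0 0 0 -1; 0 0 0 0 0 0 -1")

```text
time: 12.58
eef_pos: [0.6143, 0.1167, 0.0373]
tcp_rot: [0.99, 0.137, 0.04, -0.003]
contact_force: [0.7, -0.2, 0.0]
opening: 0.135
```

jog_arm(targets="-3 -1 -8 0 0 0 -1; 0 0 -6 0 0 0 -1; 0 0 0 0 0 0 -1; 0 0 0 0 0 0 -1")

```text
time: 12.92
eef_pos: [0.6119, 0.116, 0.0233]
tcp_rot: [0.99, 0.138, 0.041, -0.003]
contact_force: [-0.7, 0.1, 0.0]
opening: 0.132
```

```bash
python3 chk.py w11
```

```text
[0.61192219 0.11601071 0.02333041] [ 0.98958356  0.13786033  0.04135567 -0.0029371 ] 0.1320717954775045 [-0.74435477  0.11842177  0.04151463]
toolx [0.9586 0.2726 0.0827] toolz [ 0.081   0.0172 -0.9966]
far edge top corners [0.6647 0.1774 0.013 ] [0.6892 0.0908 0.0136] TCP-rel z [ 0.0651  0.0181 -0.01  ]
rib top far end (z30):
[0.6365 0.1227 0.0292]
pred mat corners [[155, 86], [459, 87], [191, 403], [428, 401]]
```

View pics/w11.png

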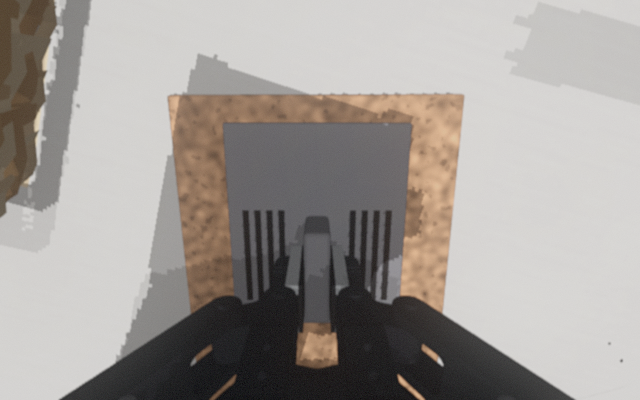

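jog_arm(targets="0 0 -3 0 0 0 -1; 0 0 -2 0 0 0 -1; 0 0 0 0 0 0 -1")

```text
time: 13.22
eef_pos: [0.6122, 0.116, 0.0183]
tcp_rot: [0.99, 0.138, 0.042, -0.003]
contact_force: [-0.2, -0.2, -0.8]
opening: 0.134
```

jog_arm(targets="0 0 -1.5 0 0 0 -1; 0 0 0 0 0 0 -1")

```text
time: 13.38
eef_pos: [0.6123, 0.1159, 0.0167]
tcp_rot: [0.99, 0.138, 0.042, -0.003]
contact_force: [-1.0, 0.4, -0.4]
opening: 0.132
```

jog_arm(targets="0 0 -1 0 0 0 -1; 0 0 0 0 0 0 -1")

```text
time: 13.55
eef_pos: [0.6125, 0.1159, 0.0157]
tcp_rot: [0.99, 0.138, 0.042, -0.003]
contact_force: [-0.3, -0.4, -1.3]
opening: 0.134
```

jog_arm(targets="0 0 -1 0 0 0 -1; 0 0 0 0 0 0 -1")

```text
time: 13.72
eef_pos: [0.6128, 0.1159, 0.0152]
tcp_rot: [0.99, 0.138, 0.042, -0.003]
contact_force: [-0.6, 0.1, 0.6]
opening: 0.132
```

jog_arm(targets="0 0 -1 0 0 0 -1; 0 0 0 0 0 0 -1")

```text
time: 13.88
eef_pos: [0.6132, 0.1159, 0.0152]
tcp_rot: [0.99, 0.138, 0.042, -0.003]
contact_force: [0.8, 0.6, 0.7]
opening: 0.134
```

jog_arm(targets="0 0 0 0 0 0 -0.7; 0 0 0 0 0 0 -0.5; 0 0 0 0 0 0 -0.3; 0 0 0 0 0 0 -0.3; 0 0 0 0 0 0 -0.3")

```text
time: 14.3
eef_pos: [0.6136, 0.116, 0.0149]
tcp_rot: [0.99, 0.138, 0.043, -0.003]
contact_force: [-1.7, -0.3, -0.3]
opening: 0.351
```

```bash
python3 chk.py w12
```

```text
[0.61358167 0.11595119 0.01489078] [ 0.98950861  0.13786534  0.04311268 -0.00267522] 0.35068264809822225 [-1.66437818 -0.32876996 -0.27241698]
toolx [0.9583 0.2726 0.0861] toolz [ 0.0846  0.0172 -0.9963]
far edge top corners [0.6664 0.1773 0.0048] [0.6909 0.0907 0.0054] TCP-rel z [ 0.0651  0.0181 -0.0098]
rib top far end (z30):
[0.6381 0.1227 0.0209]
pred mat corners [[146, 88], [465, 88], [185, 417], [431, 416]]
```

View pics/w12.png

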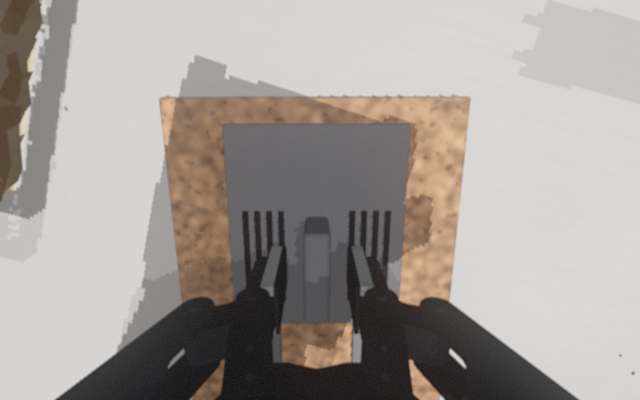

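jog_arm(targets="-1 0 12 0 0 0 -0.3; -2 0 25 0 0 0 -0.3; -2 0 35 0 0 0 -0.3; -20 0 35 0 0 0 -0.3; -30 0 25 0 0 0 -0.3; -30 0 20 0 0 0 -0.3; 0 0 0 0 0 0 -0.3; 0 0 0 0 0 0 -0.3")

```text
time: 15.02
eef_pos: [0.5236, 0.1155, 0.1775]
tcp_rot: [0.989, 0.138, 0.044, -0.002]
contact_force: [1.3, 0.0, 0.1]
opening: 0.353
```

```bash
python3 - <<'E'
from h import *
print(get_state()["eef_pos"])
p=read_camera("wrist"); cv2.imwrite("pics/w13.png",np.array(p["pixels"])); np.savez("last.npz",**{k:np.array(v) for k,v in p.items()})
p=read_camera("scene"); cv2.imwrite("pics/scene2.png",cv2.resize(np.array(p["pixels"])[120:340,140:420],None,fx=2.5,fy=2.5,interpolation=cv2.INTER_CUBIC))
E
```

```text
[0.52357368 0.11552912 0.17747607]
```

View pics/w13.png

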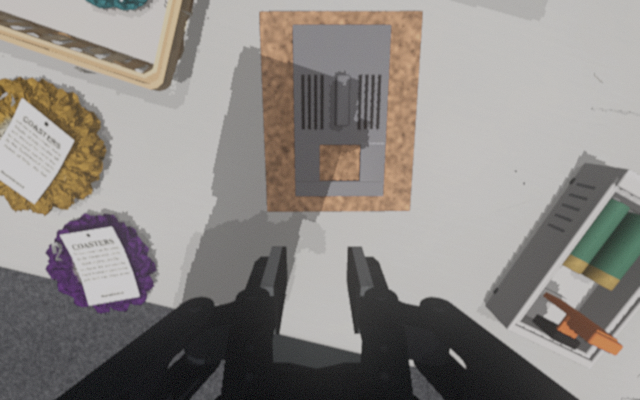

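View pics/scene2.png

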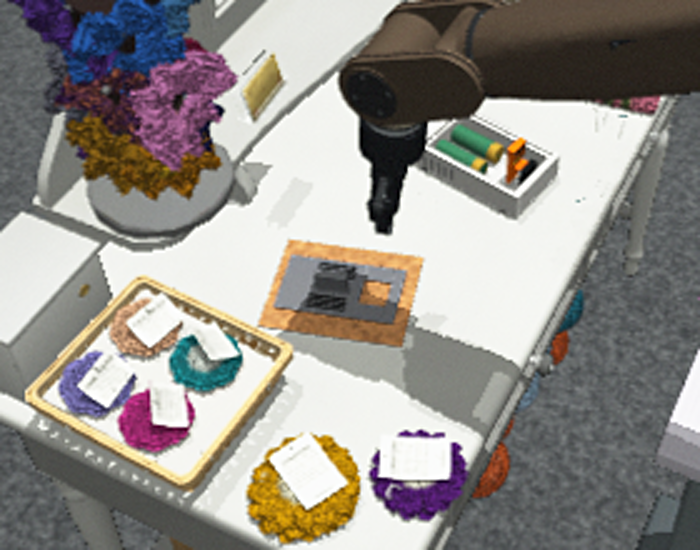

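The panel lies flat, rib up and centred on the mat. In the wrist picture the panel spans columns 293–390 and the mat spans 260–422. The gripper is clear and the goods have not moved.

```bash
python3 - <<'E'
from h import *
s=get_state(); print(s["time"],s["dq"].round(3)); print(sign_off())
E
```

```text
15.1167 [-0.004  0.049  0.004 -0.001 -0.005 -0.001]
the job is handed in; nothing more can be done
None
```

The job is done and handed in at 15.1 s: the panel is off the box and lying flat, rib up, in the middle of the cork mat.

- **Tab:** I pressed it inward about 8 mm, with readings peaking at about 10.5 N inward and 5 N upward, and the wrist camera showed the front bar up. It stayed up after I let go.
- **Panel removal:** I drew it about 13 mm toward the box's -x, past the safe 10 to 12, then eased it back 2 mm before lifting. Force readings between moves stayed near zero.
- **Laying down:** I levelled it and lowered it in about 1 mm steps to contact, where the readings stayed within the sensor's noise of about 1 N.

In the last wrist and scene pictures the panel is centred on the mat to within about 2 mm side to side, and the margins at the two ends look about equal. The gripper was clear of everything and the goods in view were where they started. The hair-tie card and glasses case, beyond the box, were not in those last pictures, or only an edge of them was, but the arm never came near them.

The cameras disagreed on the mat's centre by up to about 8 mm. I mostly followed the wrist camera, and its last view agreed with the placement.

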